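Fold the spark-screen wing square beside the spray can

ROBOT

A 6-joint arm with a two-finger parallel gripper is mounted at the origin on the work surface. World frame = base frame: x ahead of the robot, y to its left, z up, the work surface at z = 0. Lengths are in m, angles in rad, forces in N, time in s.
With the tool pointing down it reaches from about 0.35 to 0.975 m from the base axis. Payload 4.9 kg.
Tool frame: the origin (TCP) lies at the very end of the fingers, on their centre line; the grasp point (between the pads) lies 19 mm behind it; z points along the fingers, y is the line along which they close (so a half turn about z gives the same grasp; the last joint's range is limited). The gripper opens to 85 mm and grips with 20 to 120 N. Pads are 22 mm wide; open, the fingers measure 114 mm over their backs; the gripper's body (76 mm by 85 mm) begins 54 mm behind the grasp point. The pads swing forward as they close: fully open they stand 13 mm farther back than shut.
Start: joints at [-1.28, 0.053, 1.613, -0, 1.476, -0.119], TCP at [0.249, -0.573, 0.231] pointing down, gripper open.
Joint ranges: [-3.01, 3.01], [-1.01, 2.22], [0.06, 2.58], [-1.02, 4.17], [0.09, 2.62], [-3.14, 3.14]. Speed limits (rad/s): [2.57, 2.57, 3.14, 3.14, 3.14, 3.14].

INTERFACE

Orientations are given as a rotation vector (axis times angle).
In Python, from station import * gives the robot as it stands.
- The arm moves only by the shell command python3 -m crank 'ROWS' [OPENING] [FORCE]. ROWS is JSON, a list of rows, each an object with "offset": the shift along the tool's x, y, z in m, a list of three; "twist": the turn, a rotation vector about the tool's x, y, z in degrees, a list of three. In form: [{"offset": [x, y, z], "twist": [rx, ry, rz]}, ...]. A call has 1 to 20 rows; each row is the pose to reach, as a shift and turn from the pose commanded when the call began, along the tool's axes at that moment; what a row does not reach only later rows make up. A row lasts 1/8 s, in which the tool goes at most 62.5 mm and 10.7 degrees, less where a joint would pass 70% of its speed; a pose out of reach is approached as far as the arm can. A call with a gripper value outside its range is refused whole. OPENING is the opening, from 0 (shut) to 1 (fully open), set as the call begins (- or left out, the last holds). The fingers move at their own pace and stop on an object; FORCE is the grip in N (left out, the last holds). Time passes only in rows, so rows that repeat a pose let the fingers close. It gives the time, the measured TCP pose, the force, the opening and the grip force at its end, in the units of the state.
- get_obs(): the state, without advancing time (a new reading comes with each control period).
- get_image(name): name is "scene" or "top"; returns the picture (420x560x3 uint8, red, green, blue); there is no depth.
- get_calibration(name): a dict with "intrinsics" (3x3 intrinsics, pixels), "world_from_camera" (4x4, takes a point from camera to world coordinates). Camera axes: x right, y up, looking along -z (the intrinsics and any distortion apply to the point x, -y, -z); pixel columns grow to the right and rows downward; lengths in m; the calibration is good to about 2 mm. A picture is of the moment at which its call begins. get_calibration takes no time and is no camera call.
- finish_job(): hands the job in; it is judged then, once.
Trained networks look in the newest picture that a camera, given by its name, has taken for a name from the list of things; names that differ only in an ending like _2 or _b are one class to them, and where a whole thing is asked for, a point or a joint stands for the part that bears it (a point fixed in the world has none). Each returns a list of dicts, best first, with "confidence" (0 to 1); they miss things now and then, are a little off and sometimes report something else, mostly with a low value. They report only what shows in the picture. A call takes as long as a camera call. They do not tell look-alikes from the thing itself.
- cut_out(query, camera): "region" (420x560 bool, what is visible of it) and "rect" ([centre column, centre row, width, height] in pixels, round what is visible of it).
The state is a dict: "t": time; "q": joint angles; "dq": joint speeds; "effort": joint torques, N m; "tool_pos": TCP position; "tool_rot": TCP orientation; "contact_force": force on the tool from outside, world axes, zero at the start; "wrist_torque": the same for the moment, N m; "opening": finger opening in m; "grip_force": force on a finger pad.
Only numpy, scipy, OpenCV 4.12 (cv2) and the standard library are available. Lean on these libraries where they do the work, as an engineer would, in place of code of your own. Each camera call takes 0.05 s, during which the arm holds its last target. There are 200 camera calls.

TASK

Shield the spray can before we weld the flange: fold the spark screen's wing on the spray can's side inwards until it stands square to the back panel. Leave the other wing as it is, and leave the spray can standing where it is.

Things in the scene. Friction and masses are not known exactly. Their poses are not given: they have to be found in the camera images.
- spark_screen: Folding spark screen, sheet steel in dark frames, fixed to the bench. Back panel 228 wide, 10 thick, 170 mm high. Origin: on the bench under its middle; y along it to the left wing, x square to it, away from the robot, z up. Wings swing on vertical pins at y = +120 and -120 mm, x = 0. A loose flange (114 mm across, 75 high) stands in the bay, about 100 mm along -x.
- left_wing_top (a point): Point on the left (+y) wing: top edge, mid thickness, 95 mm from its hinge pin, 170 mm up. Wing: stiff upright panel, 10 mm thick, 130 mm long from the pin, 10 to 170 mm above the bench. It starts folded in 5 to 45 degrees from the screen's +y towards -x; square = pointing along -x. Stiff hinge: about 3 N here moves it, it stays where left. The point's +y points along the wing to its free edge.
- right_wing_top (a point): Point on the right (-y) wing: top edge, mid thickness, 95 mm from its hinge pin, 170 mm up. Wing: stiff upright panel, 10 mm thick, 130 mm long from the pin, 10 to 170 mm above the bench. It starts folded in 5 to 45 degrees from the screen's -y towards -x; square = pointing along -x. Stiff hinge: about 3 N here moves it, it stays where left. The point's -y points along the wing to its free edge.
- spray_can_mid (a point): Small loose spray can, straight white body 52 mm across, narrower grey cap, 150 mm high; this point is its centre, 75 mm up. Stands to the left or right of the screen, 330 to 380 mm from its middle along y. On the other side stands a steel drinking tumbler with a black lid, 84 mm across, 148 mm high: not the can.
There are look-alikes about, which are no part of the job. Of the things shaped like the part that bears spray_can_mid, the white one is meant.

How it is judged:
By the outcome, as a careful person would: the job done as asked, in the order asked, and still so for the second after the job is handed in, with the robot touching nothing.
It also fails if it takes over 32 s, if anything falls off the work surface, if the arm or the gripper's body presses on something with over 40 N, if the wrist force passes 120 N, or if a joint passes its speed limit or range.

## Working session

There is one attempt and no reset: what is moved stays moved. The work goes in short steps, Python scripts to look and compute and a shell command to move; the robot and the scene stay as the last step left them, time stands still between calls to the robot, and variables do not carry over. Pictures are saved under pics/ and viewed, at most 10 in all, crops included, and the job is handed in when it is done.

```bash
ls; mkdir -p pics
python3 - <<'E'
from station import *
import cv2,numpy as np
for c in ["scene","top"]:
    im=get_image(c); cv2.imwrite(f"pics/{c}0.png",im[:,:,::-1])
    k=get_calibration(c); print(c,k["intrinsics"],np.round(k["world_from_camera"],3),[x for x in k])
    for q in ["spark_screen","left_wing_top","right_wing_top","spray_can_mid"]:
        for d in cut_out(q,c)[:3]: print(q,round(d["confidence"],2),np.round(d["rect"]))
o=get_obs(); print(o["t"],o["tool_pos"],o["tool_rot"],o["opening"])
E
```

```text
pics
scene [[481.42926979   0.         284.85585163]
 [  0.         481.42926979 219.03991338]
 [  0.           0.           1.        ]] [[ 0.422 -0.519  0.743  1.336]
 [ 0.906  0.264 -0.331 -0.348]
 [-0.024  0.813  0.582  0.743]
 [ 0.     0.     0.     1.   ]] ['intrinsics', 'world_from_camera']
spark_screen 0.63 [249. 242. 209. 129.]
left_wing_top 0.68 [335. 219.  40.  76.]
right_wing_top 0.87 [183. 260.  79.  63.]
spray_can_mid 0.86 [385. 203.  23.  64.]
spray_can_mid 0.67 [343. 190.  20.  45.]
spray_can_mid 0.63 [419. 197.  22.  59.]
top [[418.14790092   0.         288.10564544]
 [  0.         418.14790092 206.84750305]
 [  0.           0.           1.        ]] [[ 1.390e-01  9.650e-01 -2.200e-01  3.600e-01]
 [-9.900e-01  1.360e-01 -2.800e-02 -1.000e-03]
 [ 3.000e-03  2.220e-01  9.750e-01  1.014e+00]
 [ 0.000e+00  0.000e+00  0.000e+00  1.000e+00]] ['intrinsics', 'world_from_camera']
spark_screen 0.65 [323. 224. 226.  69.]
left_wing_top 0.57 [242. 208.  58.  28.]
right_wing_top 0.8 [403. 234.  70.  45.]
spray_can_mid 0.64 [198. 251.  30.  28.]
spray_can_mid 0.63 [136. 197.  41.  34.]
spray_can_mid 0.61 [175. 208.  36.  34.]
0.5 [ 0.24900579 -0.57321574  0.23128252] [-3.07581197e+00 -6.39274175e-01  5.85899023e-05] 0.08499741298452815
```

View pics/scene0.png

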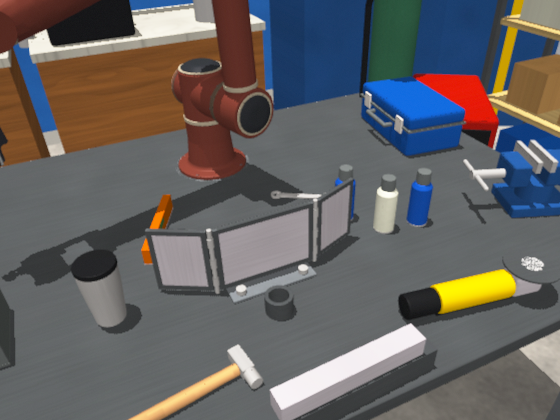

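View pics/top0.png

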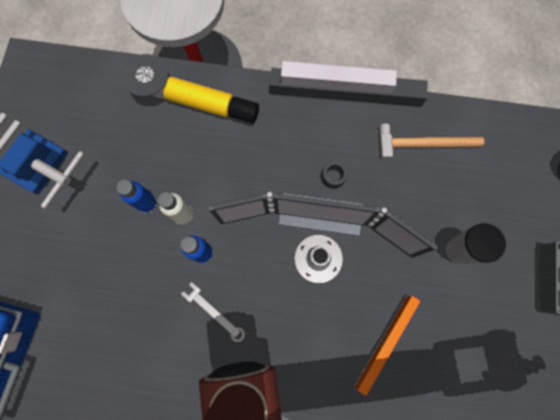

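```bash
cat > h.py <<'E'
from station import *
import cv2,numpy as np
def ray(c,u,v,z):
    k=get_calibration(c);K=k["intrinsics"];T=np.array(k["world_from_camera"])
    d=np.linalg.inv(K)@[u,v,1]; d=T[:3,:3]@(d*[1,-1,-1]); o=T[:3,3]
    return o+d*(z-o[2])/d[2]
def proj(c,p):
    k=get_calibration(c);T=np.array(k["world_from_camera"])
    q=T[:3,:3].T@(np.array(p)-T[:3,3]); q=k["intrinsics"]@(q*[1,-1,-1]); return q[:2]/q[2]
def crop(c,im,u0,v0,w,h,s,name):
    cv2.imwrite(name,cv2.resize(im[v0:v0+h,u0:u0+w,::-1],None,fx=s,fy=s,interpolation=cv2.INTER_CUBIC))
E
python3 - <<'E'
from h import *
im=get_image("top"); crop("top",im,150,165,200,130,4,"pics/c1.png")
crop("top",im,320,165,140,120,4,"pics/c2.png")
for n,u,v in [("lp",269,195),("rp",384,211),("tip",211,209)]: print(n,ray("top",u,v,.17))
print("flange",ray("top",320,256,.075)); print("can cap",ray("top",167,201,.15))
E
```

```text
lp [0.57024089 0.06686753 0.17      ]
rp [ 0.56975898 -0.17345009  0.17      ]
tip [0.52394526 0.18104281 0.17      ]
flange [ 0.47023908 -0.05986857  0.075     ]
can cap [0.53188956 0.28095824 0.15      ]
```

View pics/c1.png

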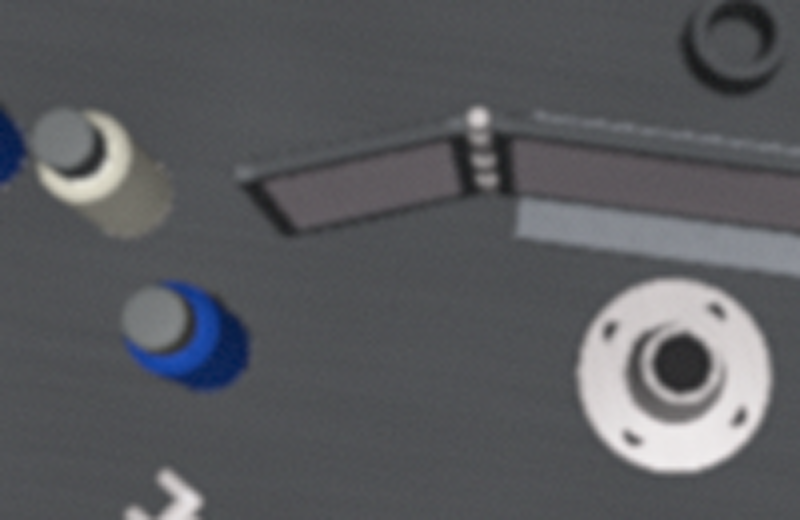

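View pics/c2.png

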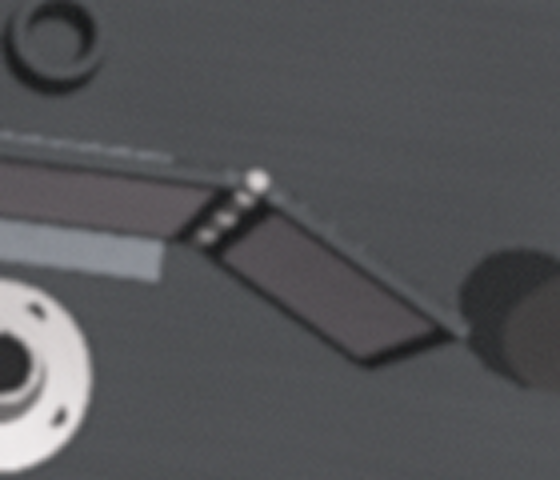

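The white can stands on the left (+y): its cap is at (167,201) in the top picture, 0.334 m from the screen's middle. So the left wing is the one to fold. Its pin shows at (269,194) and its tip at (210,208). The right pin is at (384,210), and the pins come out 240 mm apart, as they should. I'll grip the wing's top edge and swing it about the pin.

```bash
cat >> h.py <<'E'
from scipy.spatial.transform import Rotation as R
def rel(target,yaw_y,pos=None,rot=None):
    o=get_obs(); M=R.from_rotvec(o["tool_rot"]).as_matrix(); y=M[:,1]
    d=M.T@(np.array(target)-o["tool_pos"])
    a=(np.degrees(np.arctan2(y[1],y[0]))); 
    return np.round(d,4), "yaw now %.2f twist z %.2f"%(a,-(yaw_y-a))
E
python3 - <<'E'
from h import *
L=ray("top",269.5,194.4,.17);Rr=ray("top",384.3,210,.17)
b=L-Rr; print(L,Rr,np.linalg.norm(b),"screen yaw",np.degrees(np.arctan2(-b[0],b[1])))
for p in [(210,208.3),(213,208),(240,202),(263,197)]:
    w=ray("top",*p,.17)-L; print(w,np.linalg.norm(w),np.degrees(np.arctan2(-w[0],w[1])))
w=ray("top",211,208.3,.17)-ray("top",262,197.2,.17);print("line",np.degrees(np.arctan2(-w[0],w[1])))
# scene-camera check: project pins, tip
for n,p in [("L",L),("R",Rr),("tip",ray("top",210,208.3,.17))]: print(n,proj("scene",p))
print("blue",ray("top",189,245,.15))
a=np.radians(20); P=L+.095*np.array([-np.sin(a),np.cos(a),0]); P[2]=.231;print(P,rel(P,20))
E
```

```text
[0.57166251 0.06602901 0.17      ] [ 0.57195536 -0.17387635  0.17      ] 0.23990553586746963 screen yaw 0.06993863767068603
[-0.04654723  0.11732581  0.        ] 0.12622199163210013 21.639947539950548
[-0.04505437  0.11130287  0.        ] 0.12007591149432702 22.03764883177298
[-0.02466196  0.05815434  0.        ] 0.06316754761229504 22.980720634209202
[-0.00741525  0.01255411  0.        ] 0.014580521846924018 30.568779457952168
line 20.731983838686443
L [315.63732103 200.39958092]
R [209.03377528 230.68899508]
tip [351.15043328 177.76564144]
blue [0.44613758 0.21675657 0.15      ]
[0.5391706  0.15529981 0.231     ] (array([ 5.564e-01, -5.526e-01,  3.000e-04]), 'yaw now -66.52 twist z -86.52')
```

```bash
python3 -m crank '[{"offset":[0.04,-0.04,0],"twist":[0,0,-6]},{"offset":[0.08,-0.08,0],"twist":[0,0,-12]},{"offset":[0.12,-0.12,0],"twist":[0,0,-19]},{"offset":[0.16,-0.16,0],"twist":[0,0,-25]},{"offset":[0.20,-0.20,0],"twist":[0,0,-31]},{"offset":[0.24,-0.24,0],"twist":[0,0,-38]},{"offset":[0.28,-0.28,0],"twist":[0,0,-44]},{"offset":[0.32,-0.32,0],"twist":[0,0,-50]},{"offset":[0.36,-0.36,0],"twist":[0,0,-57]},{"offset":[0.40,-0.40,0],"twist":[0,0,-63]},{"offset":[0.44,-0.44,0],"twist":[0,0,-69]},{"offset":[0.48,-0.48,0],"twist":[0,0,-75]},{"offset":[0.52,-0.52,0],"twist":[0,0,-82]},{"offset":[0.555,-0.55,0],"twist":[0,0,-87]},{"offset":[0.555,-0.55,0],"twist":[0,0,-87]},{"offset":[0.555,-0.55,0],"twist":[0,0,-87]}]' 1
python3 - <<'E'
from h import *
cv2.imwrite("pics/s2.png",get_image("scene")[100:320,100:500,::-1].repeat(2,0).repeat(2,1))
print(rel([.536,.155,.133],21))
E
```

```text
t: 2.55
tool_pos: [0.5387, 0.1521, 0.2312]
tool_rot: [-1.791, -2.581, 0.001]
contact_force: [-0.4, -0.5, -0.2]
opening: 0.0856
grip_force: 0.0
(array([ 0.0041, -0.0013,  0.0983]), 'yaw now 20.42 twist z -0.58')
```

View pics/s2.png

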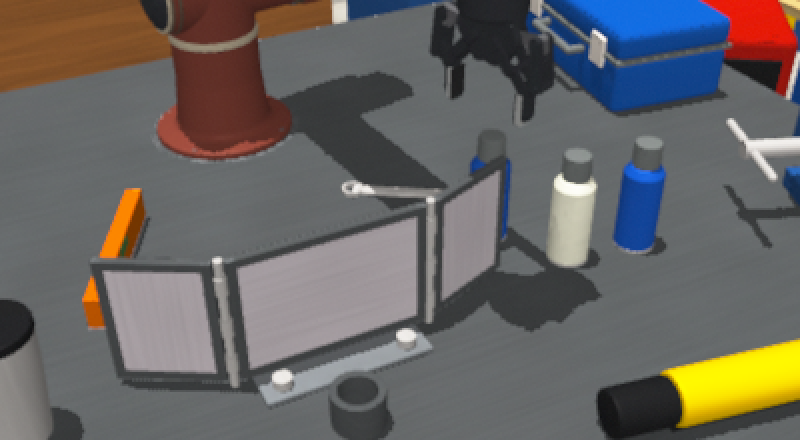

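The open gripper is over the left wing. The wing tip is at (351,180) in the full scene picture, where the top view predicted it at (351,178). Next I lower and grip.

```bash
python3 -m crank '[{"offset":[0.004,-0.001,0.025],"twist":[0,0,-0.5]},{"offset":[0.004,-0.001,0.05],"twist":[0,0,-0.5]},{"offset":[0.004,-0.001,0.075],"twist":[0,0,-0.5]},{"offset":[0.004,-0.001,0.098],"twist":[0,0,-0.5]},{"offset":[0.004,-0.001,0.098],"twist":[0,0,-0.5]},{"offset":[0.004,-0.001,0.098],"twist":[0,0,-0.5]}]'
python3 - <<'E'
from h import *
im=get_image("scene"); crop("s",im,260,100,170,150,4,"pics/s3.png")
print(proj("scene",get_obs()["tool_pos"]))
E
```

```text
t: 3.35
tool_pos: [0.5371, 0.1551, 0.1345]
tool_rot: [1.781, 2.587, 0.002]
contact_force: [-0.5, -0.4, 0.4]
opening: 0.0855
grip_force: 0.0
[342.67530187 196.1127855 ]
```

View pics/s3.png

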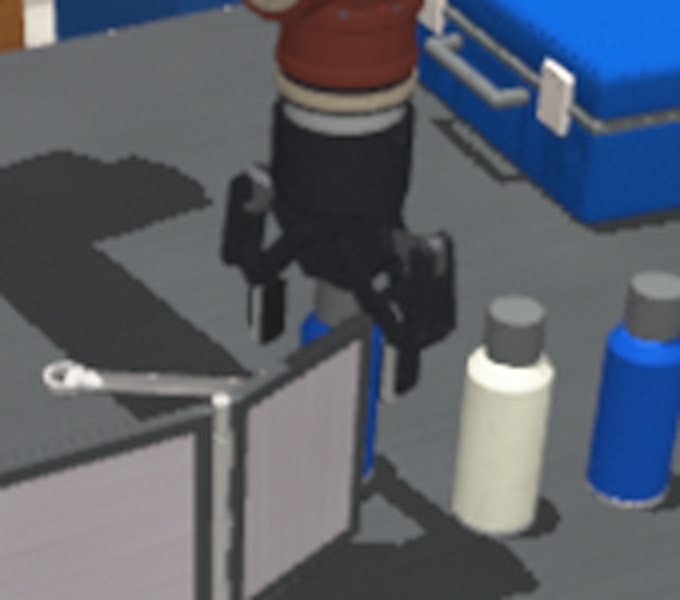

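The fingers straddle the wing: one tip is at (326,185) on the inner side and the other at (359,199) on the outer side, with the wing's top edge between them. Closing now.

```bash
python3 -m crank '[{"offset":[0,0,0],"twist":[0,0,0]},{"offset":[0,0,0],"twist":[0,0,0]},{"offset":[0,0,0],"twist":[0,0,0]},{"offset":[0,0,0],"twist":[0,0,0]},{"offset":[0,0,0],"twist":[0,0,0]},{"offset":[0,0,0],"twist":[0,0,0]},{"offset":[0,0,0],"twist":[0,0,0]},{"offset":[0,0,0],"twist":[0,0,0]}]' 0 35
python3 - <<'E'
from h import *
o=get_obs();M=R.from_rotvec(o["tool_rot"]).as_matrix();p=o["tool_pos"]
print(np.degrees(np.arctan2(M[1,1],M[0,1])),o["contact_force"],o["wrist_torque"])
H=np.array([.5705,.066]);v=p[:2]-H;print(np.hypot(*v),np.degrees(np.arctan2(-v[0],v[1])))
# arc rows: rotate about pin
a0=np.radians(20.9)
C=np.r_[p[:2]-.095*np.array([-np.sin(a0),np.cos(a0)]),p[2]];print("implied pin",C)
C=np.r_[H,p[2]]
for d in list(range(7,70,7))+[69.2]:
    q=C+R.from_euler('z',d,degrees=True).apply(p-C); print(d,np.round(M.T@(q-p),4))
E
```

```text
t: 4.4
tool_pos: [0.5367, 0.1558, 0.1334]
tool_rot: [1.78, 2.589, 0.0]
contact_force: [0.6, -0.4, 0.8]
opening: 0.0096
grip_force: 37.2
20.98370119920907 [ 0.58710653 -0.421598    0.8097175 ] [0.13543135 0.0464788  0.09541256]
0.09600179818516952 20.638120559501754
implied pin [0.5705529  0.06709148 0.13342064]
7 [-0.0006 -0.0117 -0.    ]
14 [-0.0027 -0.0232 -0.    ]
21 [-0.0062 -0.0344 -0.    ]
28 [-0.011  -0.0451 -0.    ]
35 [-0.017  -0.0552 -0.    ]
42 [-0.0243 -0.0644 -0.    ]
49 [-0.0326 -0.0727 -0.    ]
56 [-0.0418 -0.0798 -0.    ]
63 [-0.0519 -0.0859 -0.    ]
69.2 [-0.0614 -0.0901 -0.    ]
```

The grip is good: the opening is 9.6 mm on a 10 mm panel. I'll swing the first half.

```bash
python3 -m crank '[{"offset":[0,-0.006,0],"twist":[0,0,-3.5]},{"offset":[-0.0006,-0.0117,0],"twist":[0,0,-7]},{"offset":[-0.0015,-0.0175,0],"twist":[0,0,-10.5]},{"offset":[-0.0027,-0.0232,0],"twist":[0,0,-14]},{"offset":[-0.0043,-0.0288,0],"twist":[0,0,-17.5]},{"offset":[-0.0062,-0.0344,0],"twist":[0,0,-21]},{"offset":[-0.0085,-0.0398,0],"twist":[0,0,-24.5]},{"offset":[-0.011,-0.0451,0],"twist":[0,0,-28]},{"offset":[-0.014,-0.0502,0],"twist":[0,0,-31.5]},{"offset":[-0.017,-0.0552,0],"twist":[0,0,-35]},{"offset":[-0.017,-0.0552,0],"twist":[0,0,-35]}]'
python3 - <<'E'
from h import *
o=get_obs();M=R.from_rotvec(o["tool_rot"]).as_matrix();p=o["tool_pos"]
a=np.degrees(np.arctan2(M[1,1],M[0,1]));print(a,o["opening"],o["contact_force"],o["wrist_torque"])
C=np.array([.5705,.066,p[2]]);print(np.hypot(*(p-C)[:2]))
for d in [7,14,21,28,90-a]:
    q=C+R.from_euler('z',d,degrees=True).apply(p-C); print(d,np.round(M.T@(q-p),4))
E
```

```text
t: 5.78
tool_pos: [0.4912, 0.1196, 0.1334]
tool_rot: [0.92, 3.003, -0.001]
contact_force: [1.6, -1.3, -0.4]
opening: 0.0095
grip_force: 37.2
55.935524354167484 0.009509838746784027 [ 1.56396097 -1.25476301 -0.43864153] [-0.23917708 -0.09211165  0.16160546]
0.09570974300503735
7 [-0.0007 -0.0117  0.    ]
14 [-0.0028 -0.0232  0.    ]
21 [-0.0064 -0.0343  0.    ]
28 [-0.0112 -0.0449  0.    ]
34.064475645832516 [-0.0164 -0.0536  0.    ]
```

```bash
python3 -m crank '[{"offset":[0,-0.006,0],"twist":[0,0,-3.5]},{"offset":[-0.0007,-0.0117,0],"twist":[0,0,-7]},{"offset":[-0.0015,-0.0175,0],"twist":[0,0,-10.5]},{"offset":[-0.0028,-0.0232,0],"twist":[0,0,-14]},{"offset":[-0.0044,-0.0288,0],"twist":[0,0,-17.5]},{"offset":[-0.0064,-0.0343,0],"twist":[0,0,-21]},{"offset":[-0.0086,-0.0397,0],"twist":[0,0,-24.5]},{"offset":[-0.0112,-0.0449,0],"twist":[0,0,-28]},{"offset":[-0.014,-0.0496,0],"twist":[0,0,-31.3]},{"offset":[-0.0164,-0.0536,0],"twist":[0,0,-34.1]},{"offset":[-0.0164,-0.0536,0],"twist":[0,0,-34.1]},{"offset":[-0.0164,-0.0536,0],"twist":[0,0,-34.1]}]'
python3 - <<'E'
from h import *
o=get_obs();M=R.from_rotvec(o["tool_rot"]).as_matrix();p=o["tool_pos"]
print(np.degrees(np.arctan2(M[1,1],M[0,1])),o["wrist_torque"])
im=get_image("scene"); crop("s",im,230,110,190,150,4,"pics/s4.png")
E
```

```text
t: 7.28
tool_pos: [0.4748, 0.066, 0.1334]
tool_rot: [0.0, -3.142, 0.002]
contact_force: [-0.5, -4.9, 2.1]
opening: 0.0098
grip_force: 37.4
90.0023775828201 [-0.57396414  0.04027573 -0.22064886]
```

View pics/s4.png

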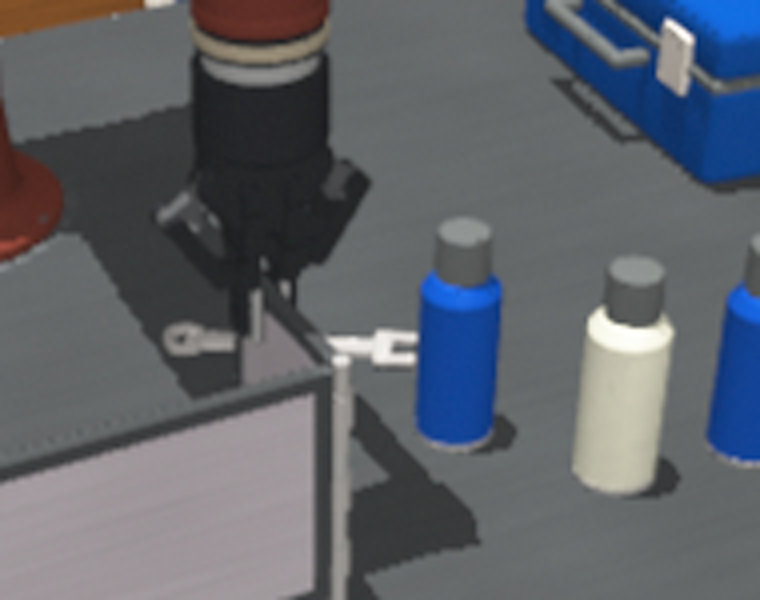

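The left wing is now square and held in the grip, with its top edge running from the pin at (314,200) to about (297,178). The white can still stands at (388,205). Next I open, rise and retreat.

```bash
python3 -m crank '[{"offset":[0,0,0],"twist":[0,0,0]},{"offset":[0,0,0],"twist":[0,0,0]},{"offset":[0,0,0],"twist":[0,0,0]},{"offset":[0,0,0],"twist":[0,0,0]},{"offset":[0,0,0],"twist":[0,0,0]},{"offset":[0,0,-0.03],"twist":[0,0,0]},{"offset":[0,0,-0.06],"twist":[0,0,0]},{"offset":[0,0,-0.09],"twist":[0,0,0]},{"offset":[0,0,-0.12],"twist":[0,0,0]},{"offset":[0,0,-0.12],"twist":[0,0,0]}]' 0.6
python3 -m crank '[{"offset":[0,0.04,0],"twist":[0,0,0]},{"offset":[0,0.08,0],"twist":[0,0,0]},{"offset":[0,0.12,0],"twist":[0,0,0]},{"offset":[0,0.16,0],"twist":[0,0,0]},{"offset":[0,0.20,0],"twist":[0,0,0]},{"offset":[0,0.24,0],"twist":[0,0,0]},{"offset":[0,0.28,0],"twist":[0,0,0]},{"offset":[0,0.32,0],"twist":[0,0,0]},{"offset":[0,0.32,0],"twist":[0,0,0]}]'
python3 - <<'E'
from h import *
im=get_image("top"); crop("t",im,150,160,200,140,4,"pics/t5.png")
E
```

```text
t: 8.57
tool_pos: [0.4763, 0.0665, 0.2564]
tool_rot: [-0.002, 3.136, -0.0]
contact_force: [0.0, 0.3, 0.3]
opening: 0.0513
grip_force: 0.0
t: 9.7
tool_pos: [0.4732, 0.3881, 0.2509]
tool_rot: [0.007, -3.139, 0.002]
contact_force: [0.2, -0.1, 0.6]
opening: 0.051
grip_force: 0.0
```

View pics/t5.png

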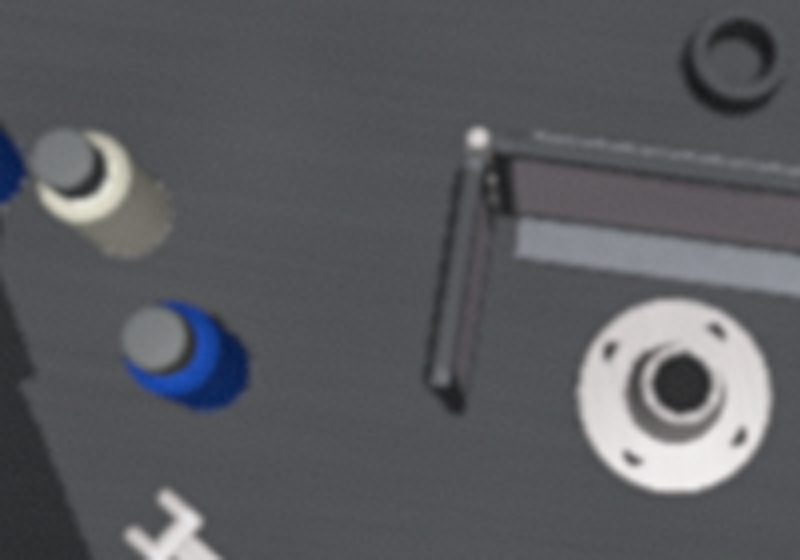

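The wing's top edge now runs from (269,198) to (260,255) in the top picture. The can and flange haven't moved.

Run:
```python
from h import *
a=ray("top",268.3,202,.17);b=ray("top",260.2,253,.17);w=b-a
print(a,b,np.degrees(np.arctan2(-w[0],w[1])))
for x in (.55,.45): print(proj("top",[x,.066,.17]))
print(sum(cut_out("right_wing_top","top")[0]["rect"]),finish_job())
```

```text
[0.55521493 0.06606596 0.17      ] [0.44826804 0.06640081 0.17      ] 89.82060345289942
[267.95450203 204.42804195]
[260.52829834 252.17876182]
the job is handed in; nothing more can be done
748.7 None
```

The left wing, on the white spray can's side, is folded square to the back panel (measured 89.8°); the right wing and the can were left as they were, and the job is handed in.

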